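# Load the ink shaker and hold its clamp plate over the pillars

## Robot

A 6-joint arm with a two-finger parallel gripper is mounted at the origin on the work surface. World frame = base frame: x ahead of the robot, y to its left, z up, the work surface at z = 0. Lengths are in m, angles in rad, forces in N, time in s.
With the tool pointing down it reaches from about 0.3 to 0.875 m from the base axis. Payload 6.4 kg.
Tool frame: the origin (TCP) lies at the very end of the fingers, on their centre line; the grasp point (between the pads) lies 19 mm behind it; z points along the fingers, y is the line along which they close (so a half turn about z gives the same grasp; the last joint's range is limited). The gripper opens to 85 mm and grips with 20 to 120 N. Pads are 22 mm wide; open, the fingers measure 114 mm over their backs; the gripper's body (76 mm by 85 mm) begins 54 mm behind the grasp point. The pads swing forward as they close: fully open they stand 13 mm farther back than shut.
Start: joints at [0.932, 0.181, 1.607, -0, 1.354, -0.206], TCP at [0.241, 0.522, 0.231] pointing down, gripper open.
Joint ranges: [-2.99, 2.99], [-0.89, 2.07], [0.3, 2.58], [-1.14, 4.28], [0, 2.63], [-3.12, 3.12]. Speed limits (rad/s): [2.57, 2.57, 3.01, 3.14, 3.14, 3.14].

## Interface

Orientations are given as a unit quaternion [w, x, y, z].
In Python, from bench import get_obs, optics, workorder gives the robot as it stands.
- The arm moves only by the shell command python3 -m jog 'ROWS'. ROWS is a JSON list of rows, 1 to 10 of them, each of 7 numbers: dx, dy, dz in m, then a rotation vector rx, ry, rz in rad, then the opening from 0.0 (shut) to 1.0 (fully open); each row is the pose to reach, as a shift and turn from the pose commanded when the command began, along the tool's axes at that moment; what a row does not reach only later rows make up. A row lasts 1/8 s, in which the tool goes at most 0.0625 m and 0.188 rad, less where a joint would pass 70% of its speed; a pose out of reach is approached as far as the arm can. The fingers move at their own pace and stop on an object; the grip force is fixed at half the most. Time passes only in rows, so rows that do not move let the fingers close. It prints the time, the measured TCP pose, the force, the opening and the grip force at its end.
- get_obs(): the state, without advancing time (a new reading comes with each control period).
- optics.camera(name): name is "scene" or "side" or "wrist"; returns (picture, depth): 420x560x3 uint8, blue, green, red; 420x560 float32, m along the optical axis (not along the pixel's ray), 0 where there is no reading.
- optics.camera_params(name): a dict with "fovy" (degrees; the focal length in pixels is half the picture's height over the tangent of half this angle, whatever the lens; pixels are square), "cx", "cy" (the principal point, pixels), "dist" ([k1, k2, p1, p2, k3] as OpenCV has them; the pictures are not rectified), "view" (4x4, takes a point from world to camera coordinates). Camera axes: x right, y up, looking along -z (the intrinsics and any distortion apply to the point x, -y, -z); pixel columns grow to the right and rows downward; lengths in m; the calibration is good to about 2 mm. A picture is of the moment at which its call begins: read the wrist's pose just before it. camera_params takes no time and is no camera call; for the wrist camera it gives the pose at the moment of the call.
- workorder.hand_in(): hands the job in; it is judged then, once.
The state is a dict: "time_s": time; "q": joint angles; "dq": joint speeds; "joint_efforts": joint torques, N m; "eef_pos": TCP position; "eef_rot": TCP orientation; "wrist_force": force on the tool from outside, world axes, zero at the start; "torque": the same for the moment, N m; "opening": opening from 0.0 (shut) to 1.0 (fully open); "grasp_force": force on a finger pad.
Only numpy, scipy, OpenCV 4.12 (cv2) and the standard library are available. Lean on these libraries where they do the work, as an engineer would, in place of code of your own. Each camera call takes 0.05 s, during which the arm holds its last target. There are 200 camera calls.

## Task

Move the blue ink vial from the wooden stand into the one empty hole of the vial shaker, fully home, and let go of it. Then take the aluminium clamp plate by its black handle and hold it level, right side up, about 10 mm above the tops of the four brass pillars with its four corner holes lined up over the threaded holes (either way round), touching nothing but your gripper, so that I can start the screws; finish while holding it there. Keep the red and yellow vials in their holes and do not disturb the bottles or the palette knife.

Things in the scene. Friction and masses are not known exactly. Their poses are not given: they have to be found in the camera images.
- vial_blue: Loose blue ink vial, upright: round, 26 mm diameter, with a blue screw cap of 28 mm diameter from 56 to 75 mm above its bottom (75 mm tall in all), about 45 g. Origin at the centre of its bottom, z up. It starts in the middle hole of the wooden stand, bottom 20 mm above the table, 50 mm of it showing above the stand.
- stand: Wooden block 60 x 150 x 45 mm (x, y, z) with three round holes 28 mm wide and 25 mm deep in a row along its own y axis, 48 mm apart, fixed to the table. Origin at the centre of its underside.
- shaker: Vial shaker, fixed. White housing 110 x 230 mm (x, y), 40 high; on it a blue carrier 76 x 190, top 80 mm above the table, three holes 28 mm wide, 28 deep, at x = 0, y = -50, 0, +50 mm. Vials fully home: bottom at 52, cap top at 127 mm height. Four brass pillars, 18 mm diameter, at x = +-27, y = +-83 mm, tops at 134 mm, each with a dark 9 mm threaded hole. Origin: centre of underside, on the table.
- empty_hole: The empty one of the shaker's three holes (which one varies), with a thin black ring 38 mm wide around its mouth. Origin at the centre of the mouth, 80 mm above the table. The hole goes 28 mm down from there.
- plate: Loose aluminium clamp plate, 76 x 190 x 6 mm (x, y, z), flat on the table, about 0.27 kg, four 12 mm through holes at x = +-27, y = +-83 mm. On its top, in the middle, an upright black handle bar 12 mm wide (x), 60 mm long (y), from 6 to 42 mm above the plate's underside. Origin at the centre of the underside, z up.
- hole0 (a point): Centre of a corner hole of the clamp plate, at its underside: plate x = 27 mm, y = 83 mm.
- hole1 (a point): Centre of a corner hole of the clamp plate, at its underside: plate x = -27 mm, y = 83 mm.
- hole2 (a point): Centre of a corner hole of the clamp plate, at its underside: plate x = -27 mm, y = -83 mm.
- hole3 (a point): Centre of a corner hole of the clamp plate, at its underside: plate x = 27 mm, y = -83 mm.
- thread0 (a point): Centre of the threaded hole in the top of a brass pillar, 134 mm above the table: shaker x = 27 mm, y = 83 mm.
- thread1 (a point): Centre of the threaded hole in the top of a brass pillar, 134 mm above the table: shaker x = -27 mm, y = 83 mm.
- thread2 (a point): Centre of the threaded hole in the top of a brass pillar, 134 mm above the table: shaker x = -27 mm, y = -83 mm.
- thread3 (a point): Centre of the threaded hole in the top of a brass pillar, 134 mm above the table: shaker x = 27 mm, y = -83 mm.
- vial_red: Red vial of the same shape, standing in another hole of the shaker, to be left there. Origin at the centre of its bottom.
- vial_yellow: Yellow vial of the same shape, standing in another hole of the shaker, to be left there. Origin at the centre of its bottom.
- ink_bottle: Amber glass ink bottle, 72 mm diameter, 210 mm tall, standing; to be left alone. Origin at the centre of its bottom.
- squeeze_bottle: Grey squeeze bottle with an orange cap, 52 mm diameter, 130 mm tall, standing; to be left alone. Origin at the centre of its bottom.
- palette_knife: Palette knife with a wooden handle lying flat on the table near the robot, 190 mm long, 45 mm wide, 20 mm high; to be left alone. Origin at its underside where the handle meets the blade, x towards the blade tip.
Things that resemble listed ones, but are neither listed nor needed, are in the scene too. There is more than one size of the vial_red; the job needs the smaller. Of the things that look like the vial_blue, the smaller one is meant.

How it is judged:
By the outcome, as a careful person would: the job done as asked, in the order asked, and still so for the second after the job is handed in, while the arm keeps its last pose, push and grip.
It also fails if it takes over 64 s, if anything falls off the work surface, if the arm or the gripper's body presses on something with over 40 N, if the wrist force passes 120 N, or if a joint passes its speed limit or range.

## Working session

There is one attempt and no reset: what is moved stays moved. The work goes in short steps, Python scripts to look and compute and a shell command to move; the robot and the scene stay as the last step left them, time stands still between calls to the robot, and variables do not carry over. Pictures are saved under pics/ and viewed, at most 10 in all, crops included, and the job is handed in when it is done.

```bash
ls; mkdir -p pics
cat > h.py <<'E'
import numpy as np, cv2
from bench import get_obs, optics, workorder
def K(p):
    f=210/np.tan(np.radians(p["fovy"])/2)
    return np.array([[f,0,p["cx"]],[0,f,p["cy"]],[0,0,1.]]), np.array(p["dist"],float)
def shot(n):
    p=optics.camera_params(n); im,d=optics.camera(n); return im,d,p
def ray(p,uv):
    k,d=K(p); uv=np.atleast_2d(np.array(uv,float))
    n=cv2.undistortPoints(uv[:,None],k,d)[:,0]
    c=np.c_[n[:,0],-n[:,1],-np.ones(len(n))]
    V=np.array(p["view"]); return -V[:3,:3].T@V[:3,3], c@V[:3,:3]
def onz(p,uv,z):
    o,r=ray(p,uv); t=(z-o[2])/r[:,2]; return o+r*t[:,None]
def cloud(p,d):
    v,u=np.mgrid[:420,:560]; o,r=ray(p,np.c_[u.ravel(),v.ravel()])
    return (o+r*d.ravel()[:,None]).reshape(420,560,3)
def proj(p,X):
    k,d=K(p); V=np.array(p["view"]); c=np.atleast_2d(X)@V[:3,:3].T+V[:3,3]
    return cv2.projectPoints(c*[1,-1,-1],np.zeros(3),np.zeros(3),k,d)[0][:,0]
E
python3 - <<'E'
from h import *
import pickle
o={}
for n in("scene","side","wrist"):
    im,d,p=shot(n); cv2.imwrite(f"pics/{n}0.png",im); o[n]=(im,d,p); print(n,p["fovy"],p["dist"],np.round(np.linalg.inv(p["view"])[:3,3],3))
pickle.dump(o,open("o0.pkl","wb")); s=get_obs(); print(s)
E
```

```text
pics
scene 56.970110100328824 [-0.06754775  0.          0.          0.          0.        ] [1.095 0.403 1.143]
side 55.45825626129469 [-0.00657924  0.          0.          0.          0.        ] [ 0.186 -0.684  0.871]
wrist 59.237723754762605 [-0.01894251  0.          0.          0.          0.        ] [0.176 0.552 0.373]
{'time_s': 0.15, 'q': array([ 9.31707242e-01,  1.81380919e-01,  1.60776190e+00,  1.02177764e-05,
        1.35382455e+00, -2.06313382e-01]), 'dq': array([ 0.00061866, -0.0024122 , -0.00290345,  0.00103961,  0.00103115,
        0.00073923]), 'joint_efforts': array([ 2.32869810e-03, -4.45262396e+01, -3.51693821e+01, -8.89206149e-05,
        5.86340844e-03, -3.99386840e-05]), 'eef_pos': array([0.24088101, 0.52164671, 0.23059313]), 'eef_rot': array([-2.86520937e-04,  2.14704147e-01,  9.76678891e-01, -6.24813064e-04]), 'wrist_force': array([0.34115933, 0.82283253, 0.881218  ]), 'torque': array([-0.05284026,  0.03423802, -0.02940088]), 'grasp_force': 0.0, 'opening': 1.0000609789130934}
```

View pics/scene0.png

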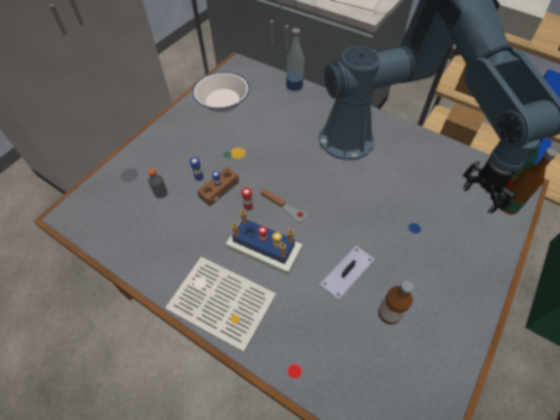

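View pics/side0.png

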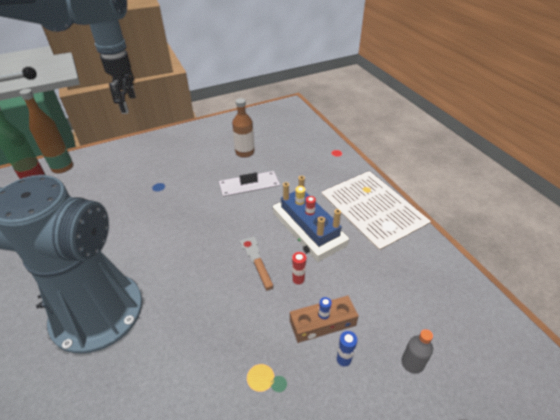

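The scene view shows the blue vial in the stand at about (216,177), the shaker at (264,240) and the plate at (348,272). The larger decoys stand loose: blue at (196,167) and red at (247,197). In the side view the vial is at (325,305), the stand at (323,317), the shaker at (310,222) and the plate at (250,182). The shaker's empty hole is the one nearest the stand.

Run:
```python
from h import *
import pickle
o=pickle.load(open("o0.pkl","rb"))
P={"vialcap":(.095,(216,174),(325,301)),"plate":(.006,(348,272),(249,184)),"shaker":(.08,(264,240),(310,217)),"yellow":(.127,(277,236),(300,190)),"red":(.127,(262,230),(311,201)),"bigred":(.1,(246,190),(299,257)),"bigblue":(.1,(195,160),(347,339)),"knifeend":(.01,(263,191),(267,287)),"kniftip":(.003,(304,216),(248,240)),"squeeze":(.13,(152,171),(427,336)),"bottle":(.21,(407,286),(241,102))}
for k,(z,a,b) in P.items():
    print(k,onz(o["scene"][2],a,z).round(3)[0],onz(o["side"][2],b,z).round(3)[0])
# plate: bright mask in scene by cloud
for n in("scene","side"):
    im,d,p=o[n]; c=cloud(p,d)
    print(n,[ (k,c[v[1+(n=="side")][1],v[1+(n=="side")][0]].round(3)) for k,v in P.items() if k in("plate","vialcap","shaker")])
V=np.linalg.inv(o["wrist"][2]["view"]); s=get_obs()
from scipy.spatial.transform import Rotation as R
q=s["eef_rot"]; T=R.from_quat([q[1],q[2],q[3],q[0]]).as_matrix()
print("tool axes\n",T.round(3),"\ncam in tool",(T.T@(V[:3,3]-s["eef_pos"])).round(4),"\n",(T.T@V[:3,:3]).round(3))
```

```text
vialcap [ 0.489 -0.272  0.095] [ 0.488 -0.276  0.095]
plate [0.528 0.285 0.006] [0.524 0.271 0.006]
shaker [0.611 0.017 0.08 ] [ 0.593 -0.015  0.08 ]
yellow [0.599 0.059 0.127] [0.595 0.051 0.127]
red [0.606 0.009 0.127] [ 0.601 -0.002  0.127]
bigred [ 0.492 -0.138  0.1  ] [ 0.492 -0.142  0.1  ]
bigblue [ 0.481 -0.374  0.1  ] [ 0.481 -0.378  0.1  ]
knifeend [ 0.41  -0.129  0.01 ] [ 0.408 -0.129  0.01 ]
kniftip [0.418 0.052 0.003] [0.428 0.047 0.003]
squeeze [ 0.619 -0.446  0.13 ] [ 0.617 -0.455  0.13 ]
bottle [0.582 0.454 0.21 ] [0.578 0.438 0.21 ]
scene [('vialcap', array([ 0.49 , -0.27 ,  0.097])), ('plate', array([0.533, 0.286, 0.016])), ('shaker', array([0.611, 0.017, 0.08 ]))]
side [('vialcap', array([ 0.489, -0.275,  0.092])), ('plate', array([0.524, 0.272, 0.005])), ('shaker', array([ 0.593, -0.015,  0.08 ]))]
tool axes
 [[-0.908  0.419 -0.001]
 [ 0.419  0.908 -0.001]
 [ 0.    -0.001 -1.   ]] 
cam in tool [ 0.0712  0.0002 -0.1422] 
 [[-0.     0.96   0.28 ]
 [ 1.    -0.     0.001]
 [ 0.001  0.28  -0.96 ]]
```

```bash
cat >> h.py <<'E'
from scipy.spatial.transform import Rotation as R
def tool():
    s=get_obs(); q=s["eef_rot"]; return s, R.from_quat([q[1],q[2],q[3],q[0]]).as_matrix()
def go(pos,yang=None):
    """shift/turn in tool axes to reach pos, tool z down, tool y at world angle yang (deg; mod 180)"""
    s,T=tool(); a=np.degrees(np.arctan2(T[1,1],T[0,1]))
    if yang is None: yang=a
    yang=a+(yang-a+90)%180-90; t=np.radians(yang)
    y=np.array([np.cos(t),np.sin(t),0]); z=np.array([0,0,-1.]); D=np.c_[np.cross(y,z),y,z]
    d=T.T@(np.array(pos)-s["eef_pos"]); r=R.from_matrix(T.T@D).as_rotvec()
    print("shift",d.round(4),"turn",r.round(4),"rows",np.ceil(max(np.linalg.norm(d)/.0625,np.linalg.norm(r)/.188)),"yang now",a.round(1),"pos",s["eef_pos"].round(4),"t",round(s["time_s"],2))
E
python3 -c "
from h import *
go([.53,.28,.30],20)"
```

```text
shift [-0.3638 -0.0982 -0.0694] turn [-1.40e-03  3.00e-04  7.89e-01] rows 7.0 yang now 65.2 pos [0.2409 0.5216 0.2306] t 0.15
```

```bash
python3 -m jog '[[-0.364,-0.098,-0.07,-0.001,0,0.79,1],[-0.364,-0.098,-0.07,-0.001,0,0.79,1],[-0.364,-0.098,-0.07,-0.001,0,0.79,1],[-0.364,-0.098,-0.07,-0.001,0,0.79,1],[-0.364,-0.098,-0.07,-0.001,0,0.79,1],[-0.364,-0.098,-0.07,-0.001,0,0.79,1],[-0.364,-0.098,-0.07,-0.001,0,0.79,1],[-0.364,-0.098,-0.07,-0.001,0,0.79,1],[-0.364,-0.098,-0.07,-0.001,0,0.79,1]]'
python3 - <<'E'
from h import *
import pickle
r=shot("wrist"); pickle.dump(r,open("w1.pkl","wb")); cv2.imwrite("pics/w1.png",r[0]); go([.60,.02,.36],5)
E
```

```text
time_s: 1.27
eef_pos: [0.5291, 0.2815, 0.3007]
eef_rot: [-0.0, 0.573, 0.819, 0.0]
wrist_force: [0.4, 0.3, 0.4]
opening: 1.0
grasp_force: 0.0
shift [-0.27   -0.0231 -0.0594] turn [-2.000e-04 -7.000e-04  2.628e-01] rows 5.0 yang now 20.1 pos [0.5291 0.2816 0.3008] t 1.32
```

View pics/w1.png

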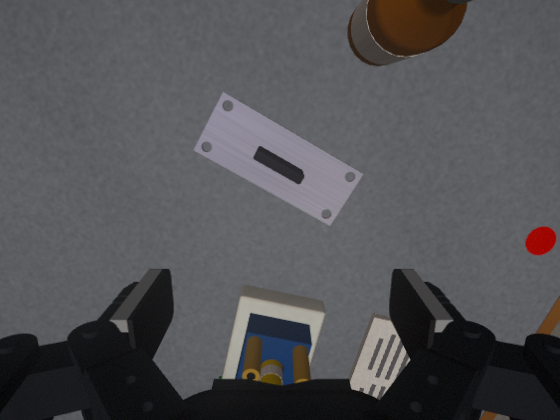

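The wrist view shows the plate with corner holes near (228,105), (207,147), (350,177) and (326,214), and its handle at (279,165). The shaker enters at the bottom, around (270,345).

```bash
cat > plate.py <<'E'
from h import *
def plate(im,p,z=.006,seed=None):
    hsv=cv2.cvtColor(im,cv2.COLOR_BGR2HSV)
    m=((hsv[...,2]>115)&(hsv[...,1]<70)).astype(np.uint8)
    cs,_=cv2.findContours(m,cv2.RETR_CCOMP,cv2.CHAIN_APPROX_NONE)
    cs=[c for c in cs if cv2.contourArea(c)>3000]
    for c in cs: print("area",cv2.contourArea(c),cv2.minAreaRect(c))
    c=min(cs,key=lambda c:np.linalg.norm(c.mean((0,1))-seed))
    f=np.zeros_like(m); cv2.drawContours(f,[c],-1,1,-1)
    hs,_=cv2.findContours(((f==1)&(m==0)).astype(np.uint8),cv2.RETR_EXTERNAL,cv2.CHAIN_APPROX_NONE)
    hs=[h for h in hs if cv2.contourArea(h)>20]
    X=[]
    for h in hs:
        q=onz(p,cv2.fitEllipse(h)[0],z)[0] if len(h)>5 else None
        print("hole",cv2.contourArea(h),q.round(4)); X.append((cv2.contourArea(h),q))
    rp=onz(p,c[:,0].astype(float),z)[:,:2].astype(np.float32)*1000
    print("rect",cv2.minAreaRect(rp))
E
python3 - <<'E'
from plate import *
import pickle
im,d,p=pickle.load(open("w1.pkl","rb")); plate(im,p,.006,(279,160))
go([.60,-.10,.34],5)
E
```

```text
area 10079.5 ((276.9923095703125, 160.13845825195312), (163.1056671142578, 65.7384033203125), 29.744882583618164)
hole 53.0 [0.6031 0.2399 0.006 ]
hole 60.5 [0.6125 0.2934 0.006 ]
hole 743.5 [0.5268 0.2776 0.006 ]
hole 63.0 [0.4394 0.2685 0.006 ]
hole 71.0 [0.4489 0.3217 0.006 ]
rect ((526.1611938476562, 280.7481994628906), (76.63117218017578, 191.25387573242188), 80.1404037475586)
shift [-0.3827 -0.0643 -0.0394] turn [-2.000e-04 -7.000e-04  2.628e-01] rows 7.0 yang now 20.1 pos [0.5291 0.2816 0.3008] t 1.32
```

```bash
python3 -c "
from h import *
go([.60,-.10,.34],5)"
```

```text
shift [-0.3827 -0.0643 -0.0394] turn [-2.000e-04 -7.000e-04  2.628e-01] rows 7.0 yang now 20.1 pos [0.5291 0.2816 0.3008] t 1.32
```

```bash
python3 -m jog '[[-0.383,-0.064,-0.04,0,0,0.263,1],[-0.383,-0.064,-0.04,0,0,0.263,1],[-0.383,-0.064,-0.04,0,0,0.263,1],[-0.383,-0.064,-0.04,0,0,0.263,1],[-0.383,-0.064,-0.04,0,0,0.263,1],[-0.383,-0.064,-0.04,0,0,0.263,1],[-0.383,-0.064,-0.04,0,0,0.263,1],[-0.383,-0.064,-0.04,0,0,0.263,1],[-0.383,-0.064,-0.04,0,0,0.263,1]]'
python3 - <<'E'
from h import *
import pickle
r=shot("wrist"); pickle.dump(r,open("w2.pkl","wb")); cv2.imwrite("pics/w2.png",r[0]); go([.50,-.37,.30],5)
E
```

```text
time_s: 2.45
eef_pos: [0.6007, -0.0993, 0.3409]
eef_rot: [-0.0, 0.676, 0.737, 0.001]
wrist_force: [-1.0, 0.8, 0.7]
opening: 0.999
grasp_force: 0.0
shift [-0.2609 -0.1241  0.0406] turn [ 0.0005 -0.0012  0.0004] rows 5.0 yang now 5.0 pos [ 0.6007 -0.0993  0.341 ] t 2.5
```

View pics/w2.png

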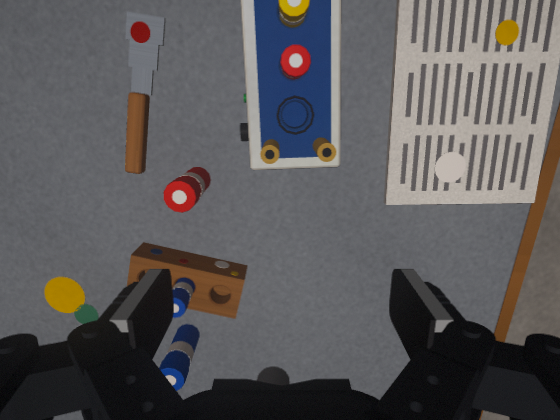

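The empty hole with its black ring is at (295,115), with the near pillars at (270,154) and (327,152). The red cap is at (295,61) and the yellow at (293,8). The stand is lower left, with the vial cap near (178,308).

```bash
cat > shk.py <<'E'
from h import *
def ell(c): return cv2.fitEllipse(c)
def shaker(im,p):
    """ring, pillar tops, caps -> world points"""
    hsv=cv2.cvtColor(im,cv2.COLOR_BGR2HSV); h,s,v=cv2.split(hsv)
    blue=((h>100)&(h<130)&(s>120)&(v>70)).astype(np.uint8)
    cs,_=cv2.findContours(cv2.morphologyEx(blue,cv2.MORPH_CLOSE,np.ones((9,9))),cv2.RETR_EXTERNAL,cv2.CHAIN_APPROX_NONE)
    c=max(cs,key=cv2.contourArea); f=np.zeros_like(blue); cv2.drawContours(f,[cv2.convexHull(c)],-1,1,-1)
    dark=((f==1)&(v<60)).astype(np.uint8)
    cs,_=cv2.findContours(dark,cv2.RETR_EXTERNAL,cv2.CHAIN_APPROX_NONE)
    for c in cs:
        if cv2.contourArea(c)>300:
            e=ell(c); print("ring",np.round(e[0],1),np.round(e[1],1),onz(p,e[0],.08)[0].round(4))
    br=((h>10)&(h<28)&(s>90)&(v>70)).astype(np.uint8)
    g=cv2.dilate(f,np.ones((25,25)))
    n,l,st,ce=cv2.connectedComponentsWithStats(((v<75)&(cv2.dilate(br,np.ones((3,3)))==1)|(v<60)&(g==1)).astype(np.uint8))
    for i in range(1,n):
        x,y,w,hh,a=st[i]
        if 15<a<200 and .6<w/hh<1.6:
            box=br[max(0,y-4):y+hh+4,max(0,x-4):x+w+4]
            if box.mean()>.3: print("thread",a,ce[i].round(1),onz(p,ce[i],.134)[0].round(4))
    for nm,k in(("red",(h<6)|(h>174)),("yel",(h>22)&(h<35))):
        cs,_=cv2.findContours((k&(s>150)&(v>120)).astype(np.uint8),cv2.RETR_EXTERNAL,cv2.CHAIN_APPROX_NONE)
        for c in cs:
            if cv2.contourArea(c)>200: e=ell(c); print(nm,np.round(e[0],1),np.round(e[1],1),onz(p,e[0],.127)[0].round(4))
E
python3 - <<'E'
from shk import *
import pickle
shaker(*[pickle.load(open("w2.pkl","rb"))[i] for i in(0,2)])
E
python3 -m jog '[[-0.3,-0.11,0.04,0,0,0,1],[-0.3,-0.11,0.04,0,0,0,1],[-0.3,-0.11,0.04,0,0,0,1],[-0.3,-0.11,0.04,0,0,0,1],[-0.3,-0.11,0.04,0,0,0,1],[-0.3,-0.11,0.04,0,0,0,1],[-0.3,-0.11,0.04,0,0,0,1]]'
python3 - <<'E'
from h import *
import pickle
r=shot("wrist"); pickle.dump(r,open("w3.pkl","wb")); cv2.imwrite("pics/w3.png",r[0]); go([.489,-.274,.2],5)
E
```

```text
ring [294.9 114.7] [35.7 37.1] [ 0.6103 -0.042   0.08  ]
thread 30 [275.1 142.9] [ 0.5923 -0.0673  0.134 ]
thread 60 [326.4 152. ] [ 0.6413 -0.0716  0.134 ]
thread 60 [269.5 154. ] [ 0.5879 -0.0782  0.134 ]
thread 76 [218.6 296.6] [ 0.5459 -0.2337  0.134 ]
thread 21 [497. 339.] [ 0.8552 -0.2601  0.134 ]
red [179.3 196.1] [29.1 32.1] [ 0.5013 -0.1288  0.127 ]
red [295.1  60. ] [28.4 30.4] [0.6041 0.0075 0.127 ]
yel [ 64.1 294.6] [32.4 39.1] [ 0.3769 -0.2507  0.127 ]
yel [506.5  32.6] [19.8 23.6] [0.7896 0.0477 0.127 ]
yel [293.6   6. ] [17.9 29.1] [0.5985 0.0514 0.127 ]
time_s: 3.38
eef_pos: [0.5172, -0.4087, 0.3005]
eef_rot: [-0.0, 0.676, 0.737, 0.001]
wrist_force: [-0.3, 0.3, 0.7]
opening: 1.001
grasp_force: 0.0
shift [ 0.1358 -0.0171  0.1011] turn [ 0.0011 -0.0013 -0.0006] rows 3.0 yang now 5.0 pos [ 0.5177 -0.408   0.301 ] t 3.42
```

View pics/w3.png

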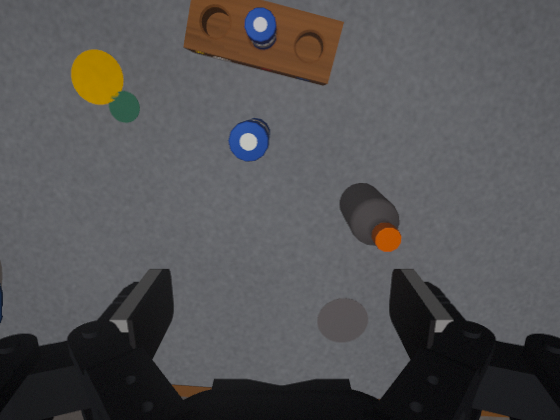

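The vial cap in the stand is at (260,24). The larger loose decoy is at (249,141), and the squeeze bottle at (375,215).

```bash
cat > vial.py <<'E'
from h import *
def vial(im,p,ref,z=.095):
    h,s,v=cv2.split(cv2.cvtColor(im,cv2.COLOR_BGR2HSV))
    # cap-top label (pale disc) inside blue cap
    m=((h>100)&(h<130)&(s>120)&(v>60)).astype(np.uint8)
    cs,_=cv2.findContours(m,cv2.RETR_CCOMP,cv2.CHAIN_APPROX_NONE)
    for c in cs:
        if cv2.contourArea(c)>30 and len(c)>5:
            e=cv2.fitEllipse(c); X=onz(p,e[0],z)[0]
            if np.linalg.norm(X[:2]-ref)<.05: print("blue/label",cv2.contourArea(c),np.round(e[0],1),np.round(e[1],1),X.round(4))
E
python3 - <<'E'
from vial import *
import pickle
im,d,p=pickle.load(open("w3.pkl","rb")); vial(im,p,(.489,-.274))
go([.489,-.36,.22],7)
E
```

```text
blue/label 797.0 [260.   24.4] [30.3 33.5] [ 0.4877 -0.2766  0.095 ]
blue/label 205.0 [259.8  23.9] [16.  16.5] [ 0.4876 -0.2762  0.095 ]
shift [ 0.0502 -0.0245  0.081 ] turn [ 0.0011 -0.0012 -0.0356] rows 2.0 yang now 5.0 pos [ 0.5177 -0.408   0.301 ] t 3.42
```

```bash
python3 -c "
from h import *
go([.4876,-.2762,.16],7)"
```

```text
shift [ 0.1337 -0.0187  0.1411] turn [ 0.0011 -0.0012 -0.0356] rows 4.0 yang now 5.0 pos [ 0.5177 -0.408   0.301 ] t 3.42
```

```bash
python3 -m jog '[[0.134,-0.019,0.141,0.001,-0.001,-0.036,1],[0.134,-0.019,0.141,0.001,-0.001,-0.036,1],[0.134,-0.019,0.141,0.001,-0.001,-0.036,1],[0.134,-0.019,0.141,0.001,-0.001,-0.036,1],[0.134,-0.019,0.141,0.001,-0.001,-0.036,1],[0.134,-0.019,0.141,0.001,-0.001,-0.036,1],[0.134,-0.019,0.141,0.001,-0.001,-0.036,0.6]]'
python3 - <<'E'
from vial import *
import pickle
im,d,p=shot("wrist"); pickle.dump((im,d,p),open("w4.pkl","wb")); vial(im,p,(.489,-.274))
im,d,p=shot("scene"); vial(im,p,(.489,-.274)); im,d,p=shot("side"); vial(im,p,(.489,-.274))
go([.4876,-.2762,.066],7)
E
```

```text
time_s: 4.3
eef_pos: [0.4876, -0.2791, 0.1615]
eef_rot: [0.002, 0.663, 0.748, -0.0]
wrist_force: [0.4, -0.8, 0.4]
opening: 0.812
grasp_force: 0.0
blue/label 1700.0 [281.  214.8] [43.2 50.5] [ 0.4871 -0.2736  0.095 ]
blue/label 362.0 [281.4 219.2] [20.5 22.6] [ 0.4877 -0.2762  0.095 ]
blue/label 42.0 [277.5 197.4] [29.7 37.8] [ 0.4838 -0.2632  0.095 ]
blue/label 52.0 [324.8 303.4] [ 9.3 14.2] [ 0.4847 -0.2812  0.095 ]
shift [0.0024 0.001  0.0944] turn [ 0.0005  0.0012 -0.0019] rows 2.0 yang now 6.9 pos [ 0.4869 -0.2785  0.1605] t 4.45
```

```bash
python3 -m jog '[[0.0024,0.001,0.05,0.0005,0.0012,-0.002,0.6],[0.0024,0.001,0.08,0.0005,0.0012,-0.002,0.6],[0.0024,0.001,0.0944,0.0005,0.0012,-0.002,0.6],[0.0024,0.001,0.0944,0.0005,0.0012,-0.002,0.6],[0.0024,0.001,0.0944,0.0005,0.0012,-0.002,0.6],[0.0024,0.001,0.0944,0.0005,0.0012,-0.002,0.2],[0.0024,0.001,0.0944,0.0005,0.0012,-0.002,0.2],[0.0024,0.001,0.0944,0.0005,0.0012,-0.002,0.1],[0.0024,0.001,0.0944,0.0005,0.0012,-0.002,0.1],[0.0024,0.001,0.0944,0.0005,0.0012,-0.002,0.1]]'
```

```text
time_s: 5.7
eef_pos: [0.4881, -0.276, 0.067]
eef_rot: [0.001, 0.662, 0.749, -0.0]
wrist_force: [-1.1, 0.3, 6.6]
opening: 0.305
grasp_force: 58.7
```

```bash
python3 -m jog '[[0,0,-0.02,0,0,0,0.1],[0,0,-0.045,0,0,0,0.1],[0,0,-0.1,0,0,0,0.1],[0,0,-0.143,0,0,0,0.1],[0,0,-0.143,0,0,0,0.1],[0,0,-0.143,0,0,0,0.1]]'; python3 -c "
from h import *
go([.6104,-.042,.21],7)"
```

```text
time_s: 6.45
eef_pos: [0.487, -0.275, 0.208]
eef_rot: [-0.001, 0.662, 0.749, -0.0]
wrist_force: [0.4, -0.8, -1.5]
opening: 0.311
grasp_force: 59.5
shift [ 0.2161  0.151  -0.0019] turn [-0.0011 -0.0013  0.0009] rows 5.0 yang now 7.1 pos [ 0.487 -0.275  0.208] t 6.45
```

```bash
python3 -m jog '[[0.07,0.05,0,0,0,0,0.1],[0.12,0.09,0,0,0,0,0.1],[0.17,0.12,0,0,0,0,0.1],[0.215,0.15,0,0,0,0,0.1],[0.215,0.15,0,0,0,0,0.1],[0.215,0.15,0,0,0,0,0.1],[0.215,0.15,0,0,0,0,0.1],[0.215,0.15,0,0,0,0,0.1]]'
python3 - <<'E'
from shk import *
import pickle
go([.6104,-.042,.16],7)
im,d,p=shot("wrist"); pickle.dump((im,d,p),open("w5.pkl","wb")); cv2.imwrite("pics/w5.png",im); shaker(im,p)
go([.6104,-.042,.16],7)
E
```

```text
time_s: 7.45
eef_pos: [0.6094, -0.0452, 0.2084]
eef_rot: [-0.001, 0.663, 0.748, -0.0]
wrist_force: [-0.4, -0.5, -0.3]
opening: 0.306
grasp_force: 59.5
shift [0.003  0.0015 0.0484] turn [-0.0012 -0.0007 -0.0014] rows 1.0 yang now 6.9 pos [ 0.6094 -0.0452  0.2084] t 7.45
thread 29 [  8.6 389.9] [ 0.4279 -0.1987  0.134 ]
thread 22 [552.6 389. ] [ 0.8203 -0.1495  0.134 ]
red [118.2 298.2] [37.1 43.4] [ 0.5058 -0.1169  0.127 ]
red [283.4 131.3] [43.8 45. ] [0.6043 0.0079 0.127 ]
red [79.7 63.1] [24.2 28. ] [0.484  0.0321 0.127 ]
yel [283.3  41.1] [46.8 50.7] [0.5982 0.0572 0.127 ]
shift [0.003  0.0013 0.0485] turn [-0.001  -0.0007 -0.0013] rows 1.0 yang now 6.9 pos [ 0.6095 -0.0451  0.2085] t 7.5
```

View pics/w5.png

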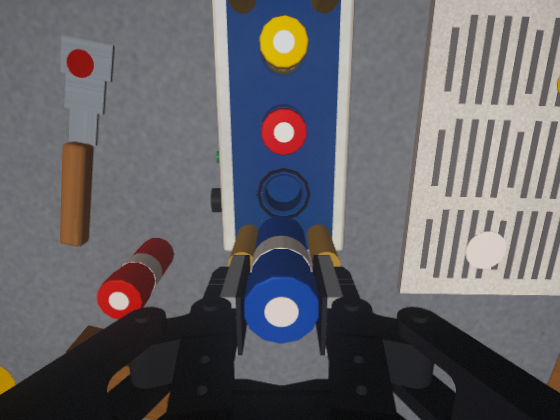

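The vial hangs upright in the gripper, and the ring at (284,193) is only slightly covered at its lower edge. The red cap is at (283,131) and the yellow at (283,41).

Run:
```python
from h import *
import pickle
im,d,p=pickle.load(open("w5.pkl","rb"))
v=cv2.cvtColor(im,cv2.COLOR_BGR2HSV)[...,2]
X=onz(p,np.argwhere(v<70)[:,::-1].astype(float),.08); px=np.argwhere(v<70)
c=np.array([.6105,-.0418])
for k in range(4):
    r=np.linalg.norm(X[:,:2]-c,axis=1); m=(r>.0165)&(r<.0205)&(px[:,0]<215)
    A=X[m,:2]; s=np.linalg.lstsq(np.c_[2*A,np.ones(len(A))],(A**2).sum(1),rcond=None)[0]
    c=s[:2]; print(m.sum(),c.round(4),np.sqrt(s[2]+c@c).round(4))
# vial label in hand
vv=onz(p,[(281.5,312)],.2085-.047+.075)[0]; print("label in hand",vv.round(4))
```

```text
352 [ 0.6104 -0.0421] 0.0186
352 [ 0.6104 -0.0421] 0.0186
352 [ 0.6104 -0.0421] 0.0186
352 [ 0.6104 -0.0421] 0.0186
label in hand [ 0.6098 -0.0455  0.2365]
```

```bash
python3 -m jog '[[0.003,0.001,0.0,-0.001,-0.0007,0,0.1],[0.003,0.001,0.03,-0.001,-0.0007,0,0.1],[0.003,0.001,0.065,-0.001,-0.0007,0,0.1],[0.003,0.001,0.065,-0.001,-0.0007,0,0.1],[0.003,0.001,0.065,-0.001,-0.0007,0,0.1],[0.003,0.001,0.065,-0.001,-0.0007,0,0.1]]'; python3 -c "
from h import *
go([.6104,-.0421,.099],7)"
```

```text
time_s: 8.25
eef_pos: [0.6117, -0.0408, 0.1456]
eef_rot: [0.002, 0.662, 0.749, 0.001]
wrist_force: [-0.7, -0.7, -0.1]
opening: 0.309
grasp_force: 59.5
shift [-0.001  -0.0016  0.0466] turn [0.0034 0.0012 0.0008] rows 1.0 yang now 7.0 pos [ 0.6117 -0.0408  0.1456] t 8.25
```

```bash
for i in 1 2 3; do python3 -m jog '[[0,0,0,0,0,0,0.1]]' | sed -n 2,3p; done;  python3 - <<'E'
from vial import *
for i in range(4):
    im,d,p=shot("wrist"); s=get_obs(); h,ss,v=cv2.split(cv2.cvtColor(im,cv2.COLOR_BGR2HSV))
    m=((ss<70)&(v>150)).astype(np.uint8); m[:250]=0;m[340:]=0;m[:,:230]=0;m[:,330:]=0
    c=max(cv2.findContours(m,0,1)[0],key=cv2.contourArea); e=cv2.fitEllipse(c); print(s["eef_pos"].round(4),s["eef_rot"].round(4),np.round(e[0],1),onz(p,e[0],s["eef_pos"][2]+.028)[0].round(4))
go([.6104,-.0421,.099],7)
E
```

```text
eef_pos: [0.6113, -0.0406, 0.145]
eef_rot: [0.001, 0.662, 0.749, 0.001]
eef_pos: [0.6108, -0.0405, 0.1443]
eef_rot: [0.001, 0.662, 0.749, 0.0]
eef_pos: [0.6106, -0.0405, 0.1438]
eef_rot: [0.0, 0.662, 0.749, 0.0]
[ 0.6105 -0.0405  0.1437] [1.000e-04 6.623e-01 7.492e-01 2.000e-04] [281.  311.5] [ 0.6107 -0.0407  0.1717]
[ 0.6104 -0.0405  0.1436] [1.000e-04 6.623e-01 7.492e-01 1.000e-04] [281.  311.5] [ 0.6107 -0.0407  0.1716]
[ 0.6104 -0.0404  0.1435] [0.000e+00 6.623e-01 7.492e-01 1.000e-04] [281.  311.5] [ 0.6106 -0.0406  0.1715]
[ 0.6104 -0.0404  0.1435] [0.000e+00 6.623e-01 7.492e-01 1.000e-04] [281.  311.5] [ 0.6106 -0.0406  0.1715]
shift [-0.0016 -0.0003  0.0445] turn [ 0.0002 -0.0001  0.0008] rows 1.0 yang now 7.0 pos [ 0.6104 -0.0404  0.1435] t 8.82
```

```bash
python3 -m jog '[[-0.0017,-0.0003,0.006,0,0,0,0.1],[-0.0017,-0.0003,0.006,0,0,0,0.1],[-0.0017,-0.0003,0.006,0,0,0,0.1],[-0.0017,-0.0003,0.006,0,0,0,0.1],[-0.0017,-0.0003,0.006,0,0,0,0.1]]'; python3 -c "
from h import *
go([.6104,-.0421,.099],7)"
```

```text
time_s: 9.45
eef_pos: [0.6105, -0.0422, 0.1377]
eef_rot: [0.0, 0.662, 0.749, 0.0]
wrist_force: [-0.4, 0.6, 0.4]
opening: 0.306
grasp_force: 59.5
shift [ 0.0001 -0.0001  0.0387] turn [0.0005 0.     0.0009] rows 1.0 yang now 7.1 pos [ 0.6105 -0.0422  0.1377] t 9.45
```

```bash
python3 -m jog '[[0,0,0.008,0,0,0,0.1],[0,0,0.014,0,0,0,0.1],[0,0,0.02,0,0,0,0.1],[0,0,0.02,0,0,0,0.1]]';  python3 -m jog '[[0,0,0.006,0,0,0,0.1],[0,0,0.012,0,0,0,0.1],[0,0,0.018,0,0,0,0.1],[0,0,0.0185,0,0,0,0.1],[0,0,0.0185,0,0,0,0.1],[0,0,0.0185,0,0,0,0.1]]'
```

```text
time_s: 9.95
eef_pos: [0.61, -0.0421, 0.1167]
eef_rot: [-0.0, 0.662, 0.749, -0.0]
wrist_force: [-0.5, 1.1, -0.2]
opening: 0.31
grasp_force: 59.5
time_s: 10.7
eef_pos: [0.6104, -0.0422, 0.0991]
eef_rot: [0.0, 0.662, 0.749, 0.0]
wrist_force: [-0.7, 0.3, 1.1]
opening: 0.309
grasp_force: 59.8
```

```bash
python3 -m jog '[[0,0,0.001,0,0,0,0.1],[0,0,0.0015,0,0,0,0.1],[0,0,0.0015,0,0,0,0.1],[0,0,0.0015,0,0,0,0.1]]'
```

```text
time_s: 11.2
eef_pos: [0.6106, -0.0424, 0.099]
eef_rot: [0.0, 0.662, 0.749, 0.0]
wrist_force: [-3.7, 1.1, 9.2]
opening: 0.309
grasp_force: 60.6
```

```bash
python3 -m jog '[[0,0,0,0,0,0,0.5],[0,0,0,0,0,0,0.5],[0,0,0,0,0,0,0.5],[0,0,-0.02,0,0,0,0.5],[0,0,-0.06,0,0,0,0.5],[0,0,-0.12,0,0,0,0.5],[-0.05,0,-0.18,0,0,0,0.5],[-0.1,0,-0.22,0,0,0,0.8],[-0.1,0,-0.22,0,0,0,1],[-0.1,0,-0.22,0,0,0,1]]'
python3 -m jog '[[0,0,0,0,0,0,1],[0,0,0,0,0,0,1],[0,0,0,0,0,0,1],[0,0,0,0,0,0,1]]'
python3 - <<'E'
from shk import *
import pickle
from vial import vial
im,d,p=shot("wrist"); pickle.dump((im,d,p),open("w6.pkl","wb")); cv2.imwrite("pics/w6.png",im); shaker(im,p); vial(im,p,(.61,-.04),.127)
go([.5260,.2809,.25],80.1)
E
```

```text
time_s: 12.45
eef_pos: [0.6227, -0.142, 0.3186]
eef_rot: [0.001, 0.663, 0.749, 0.001]
wrist_force: [-0.3, 0.5, -0.9]
opening: 1.002
grasp_force: 0.0
time_s: 12.95
eef_pos: [0.6225, -0.1409, 0.3171]
eef_rot: [-0.0, 0.662, 0.749, 0.0]
wrist_force: [0.0, -0.0, -1.0]
opening: 1.0
grasp_force: 0.0
thread 74 [249.7 105.6] [ 0.5878 -0.0782  0.134 ]
thread 77 [313.  105.6] [ 0.6412 -0.0715  0.134 ]
thread 86 [118.1 251.7] [ 0.4762 -0.2275  0.134 ]
thread 111 [157.6 266.2] [ 0.5143 -0.2379  0.134 ]
thread 87 [195.  272.2] [ 0.5506 -0.2397  0.134 ]
thread 24 [492.1 333.7] [ 0.8575 -0.2719  0.134 ]
red [151.6 154.7] [32.3 36. ] [ 0.5035 -0.1317  0.127 ]
red [281.2   6.6] [20.3 31. ] [0.6047 0.0024 0.127 ]
yel [ 31.1 266.4] [35.1 42.3] [ 0.3865 -0.2579  0.127 ]
blue/label 7314.5 [281.4  54.5] [ 87.5 128.1] [ 0.6094 -0.0338  0.127 ]
blue/label 213.0 [281.   65.7] [16.2 16.9] [ 0.6102 -0.0426  0.127 ]
blue/label 317.5 [281.3  69.2] [39.  41.8] [ 0.6108 -0.0454  0.127 ]
shift [ 0.4306 -0.0439  0.0675] turn [ 1.0000e-04 -3.0000e-04 -1.2746e+00] rows 8.0 yang now 7.1 pos [ 0.6226 -0.1411  0.3173] t 13.0
```

View pics/w6.png

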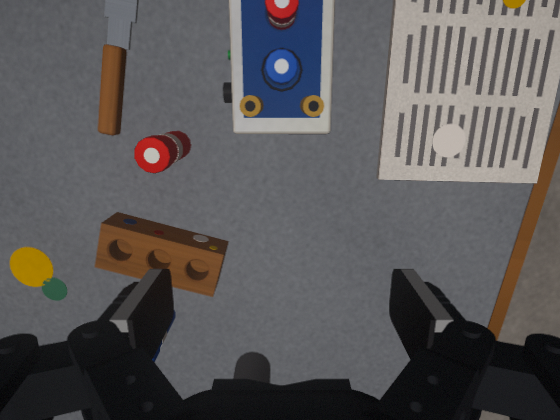

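The blue vial sits in the carrier with its cap at (281,66). The near threads are at (250,106) and (313,106), and the stand is empty. Next I'll look at the far pillars on the way to the plate.

```bash
python3 -m jog '[[0.06,0.01,-0.02,0,0,0,1],[0.11,0.01,-0.04,0,0,0,1],[0.11,0.01,-0.04,0,0,0,1],[0.11,0.01,-0.04,0,0,0,1],[0.11,0.01,-0.04,0,0,0,1],[0.11,0.01,-0.04,0,0,0,1],[0.11,0.01,-0.04,0,0,0,1]]'
python3 - <<'E'
from shk import *
im,d,p=shot("wrist"); cv2.imwrite("pics/w7.png",im); shaker(im,p); 
go([.5260,.2809,.20],80.1)
E
```

```text
time_s: 13.88
eef_pos: [0.619, -0.0319, 0.3571]
eef_rot: [-0.0, 0.663, 0.749, -0.0]
wrist_force: [0.6, -1.1, -0.1]
opening: 0.999
grasp_force: 0.0
thread 68 [240.9  40.2] [0.5673 0.0866 0.134 ]
thread 67 [300.  40.] [0.6209 0.0932 0.134 ]
thread 39 [300.7 199.5] [ 0.6421 -0.0562  0.134 ]
thread 50 [245.7 213.7] [ 0.5876 -0.0782  0.134 ]
thread 50 [297.9 213.6] [ 0.6412 -0.0715  0.134 ]
thread 71 [200.5 328.2] [ 0.549  -0.2211  0.134 ]
red [163.9 242.7] [26.1 29.2] [ 0.5021 -0.1241  0.127 ]
red [271.3 131.4] [25.9 26.7] [0.6041 0.0078 0.127 ]
yel [ 55.8 318.7] [27.9 36.9] [ 0.3793 -0.235   0.127 ]
yel [474.4  96.7] [17.1 20.2] [0.7961 0.0651 0.127 ]
yel [270.9  78.4] [27.  28.2] [0.598  0.0572 0.127 ]
shift [ 0.3215 -0.0542  0.1573] turn [-1.0000e-04 -4.0000e-04 -1.2759e+00] rows 7.0 yang now 7.0 pos [ 0.619  -0.0317  0.3572] t 13.93
```

```bash
python3 -m jog '[[0.3215,-0.054,0.1,0,0,-1.276,1],[0.3215,-0.054,0.1,0,0,-1.276,1],[0.3215,-0.054,0.1,0,0,-1.276,1],[0.3215,-0.054,0.1,0,0,-1.276,1],[0.3215,-0.054,0.1,0,0,-1.276,1],[0.3215,-0.054,0.1,0,0,-1.276,1],[0.3215,-0.054,0.1,0,0,-1.276,1],[0.3215,-0.054,0.15,0,0,-1.276,1],[0.3215,-0.054,0.15,0,0,-1.276,1],[0.3215,-0.054,0.15,0,0,-1.276,1]]'
python3 -m jog '[[0,0,0,0,0,0,0.7],[0,0,0,0,0,0,0.7],[0,0,0,0,0,0,0.7]]'
python3 - <<'E'
from plate import *
im,d,p=shot("wrist"); cv2.imwrite("pics/w8.png",im); plate(im,p,.006,(280,210))
go([.5260,.2809,.014],80.1)
E
```

```text
time_s: 15.18
eef_pos: [0.5266, 0.2814, 0.2088]
eef_rot: [0.001, 0.086, 0.996, 0.0]
wrist_force: [1.4, -0.1, 0.1]
opening: 1.002
grasp_force: 0.0
time_s: 15.55
eef_pos: [0.5264, 0.2814, 0.2084]
eef_rot: [0.001, 0.086, 0.996, 0.0]
wrist_force: [-0.4, -0.1, -0.5]
opening: 0.7
grasp_force: 0.0
area 3500.5 ((77.34754180908203, 262.2998352050781), (146.5711669921875, 81.90008544921875), 22.963773727416992)
area 15874.0 ((280.0, 170.0), (198.0, 86.0), 90.0)
hole 77.5 [0.6123 0.2934 0.006 ]
hole 78.5 [0.6031 0.2402 0.006 ]
hole 888.5 [0.5301 0.2802 0.006 ]
hole 126.0 [0.4489 0.3219 0.006 ]
hole 127.0 [0.4396 0.2685 0.006 ]
rect ((526.1743774414062, 280.8499755859375), (77.53953552246094, 190.62319946289062), 80.12847137451172)
shift [ 0.0003 -0.0006  0.1941] turn [0.0005 0.0009 0.0009] rows 4.0 yang now 80.2 pos [0.5262 0.2814 0.2081] t 15.6
```

View pics/w8.png

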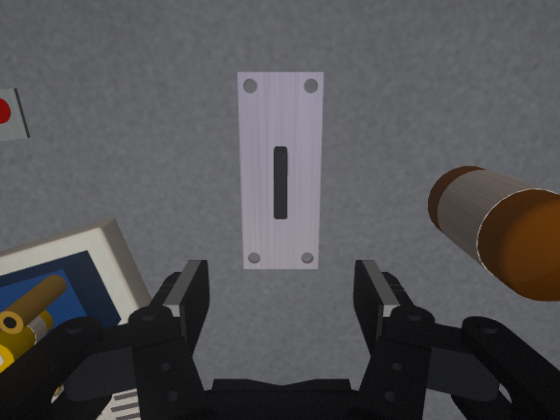

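The plate is centred at (280,170) with its handle upright at (280,183). The fingers straddle it evenly, and the bottle at (500,230) is clear.

```bash
python3 -m jog '[[0,-0.0005,0.05,0.0005,0.0009,0,0.5],[0,-0.0005,0.1,0.0005,0.0009,0,0.5],[0,-0.0005,0.15,0.0005,0.0009,0,0.5],[0,-0.0005,0.175,0.0005,0.0009,0,0.5],[0,-0.0005,0.185,0.0005,0.0009,0,0.5],[0,-0.0005,0.192,0.0005,0.0009,0,0.5],[0,-0.0005,0.192,0.0005,0.0009,0,0.5],[0,-0.0005,0.192,0.0005,0.0009,0,0.5],[0,-0.0005,0.192,0.0005,0.0009,0,0.5]]'; python3 -c "
from h import *
go([.5260,.2809,.014],80.1)"
```

```text
time_s: 16.73
eef_pos: [0.5266, 0.2811, 0.0165]
eef_rot: [0.0, 0.086, 0.996, 0.0]
wrist_force: [-0.8, 0.3, -0.1]
opening: 0.497
grasp_force: 0.0
shift [ 0.0006 -0.0003  0.0025] turn [0.0004 0.0008 0.001 ] rows 1.0 yang now 80.2 pos [0.5266 0.2811 0.0165] t 16.73
```

```bash
python3 -m jog '[[0.0003,-0.0002,0.0015,0.0004,0.0006,0,0.5],[0.0003,-0.0002,0.0015,0.0004,0.0006,0,0.3],[0.0003,-0.0002,0.0015,0.0004,0.0006,0,0],[0.0003,-0.0002,0.0015,0.0004,0.0006,0,0],[0.0003,-0.0002,0.0015,0.0004,0.0006,0,0],[0.0003,-0.0002,0.0015,0.0004,0.0006,0,0],[0.0003,-0.0002,0.0015,0.0004,0.0006,0,0]]'; python3 -c "
from h import *
go([.5260,.2809,.014],80.1)"
```

```text
time_s: 17.6
eef_pos: [0.5258, 0.2809, 0.0142]
eef_rot: [-0.001, 0.086, 0.996, -0.0]
wrist_force: [-0.8, 1.0, 1.6]
opening: 0.128
grasp_force: 59.9
shift [-0.0002  0.      0.0002] turn [-0.0005 -0.001   0.001 ] rows 1.0 yang now 80.2 pos [0.5258 0.2809 0.0142] t 17.6
```

```bash
python3 -m jog '[[0,0,-0.01,0,0,0,0],[0,0,-0.03,0,0,0,0],[0,0,-0.07,0,0,0,0],[0,0,-0.12,0,0,0,0],[0,0,-0.17,0,0,0,0],[0,0,-0.2,0,0,0,0],[0,0,-0.2,0,0,0,0],[0,0,-0.2,0,0,0,0],[0,0,-0.2,0,0,0,0]]'; python3 -c "
from h import *
go([.60425,.0075,.2142],7.0)"
```

```text
time_s: 18.73
eef_pos: [0.5247, 0.2804, 0.2118]
eef_rot: [-0.003, 0.086, 0.996, -0.001]
wrist_force: [-0.9, 0.2, -4.2]
opening: 0.127
grasp_force: 59.3
shift [-0.1251 -0.2553 -0.0024] turn [-0.0052 -0.0025  1.2767] rows 7.0 yang now 80.1 pos [0.5247 0.2804 0.2118] t 18.73
```

```bash
python3 -m jog '[[-0.012,-0.025,0,0,0,0.12,0],[-0.025,-0.05,0,0,0,0.25,0],[-0.038,-0.078,0,0,0,0.4,0],[-0.052,-0.106,0,0,0,0.55,0],[-0.066,-0.134,0,0,0,0.7,0],[-0.08,-0.162,0,0,0,0.85,0],[-0.093,-0.19,0,0,0,1.0,0],[-0.107,-0.218,0,0,0,1.12,0],[-0.118,-0.24,0,0,0,1.22,0],[-0.125,-0.255,0,0,0,1.277,0]]'
python3 -m jog '[[0,0,0,0,0,0,0],[0,0,0,0,0,0,0],[0,0,0,0,0,0,0],[0,0,0,0,0,0,0],[0,0,0,0,0,0,0]]'
python3 - <<'E'
from plate import *
import pickle
go([.60425,.0075,.1582],7.02)
im,d,p=shot("wrist"); cv2.imwrite("pics/w9.png",im); pickle.dump((im,d,p),open("w9.pkl","wb"))
s,_=tool(); plate(im,p,s["eef_pos"][2]-.0082,(280,210))
E
```

```text
time_s: 19.98
eef_pos: [0.605, 0.0072, 0.2124]
eef_rot: [-0.002, 0.664, 0.748, -0.001]
wrist_force: [0.2, -0.3, -3.4]
opening: 0.124
grasp_force: 59.3
time_s: 20.6
eef_pos: [0.6054, 0.0087, 0.2142]
eef_rot: [-0.0, 0.662, 0.749, -0.001]
wrist_force: [-0.3, -0.3, -3.4]
opening: 0.128
grasp_force: 59.3
shift [-0.001  -0.0013  0.056 ] turn [-0.0013  0.0003  0.0002] rows 1.0 yang now 7.0 pos [0.6054 0.0087 0.2142] t 20.6
area 37983.5 ((479.7231750488281, 198.01904296875), (165.75839233398438, 275.4309387207031), 1.5074357986450195)
area 42493.0 ((281.5, 176.0), (278.0, 201.0), 90.0)
hole 43.0 [0.6177 0.0912 0.206 ]
hole 114.0 [0.573  0.0857 0.206 ]
hole 528.5 [0.6235 0.0941 0.206 ]
hole 457.0 [0.5668 0.0873 0.206 ]
rect ((601.32763671875, 43.14978790283203), (76.30386352539062, 118.88245391845703), 7.0038580894470215)
```

View pics/w9.png

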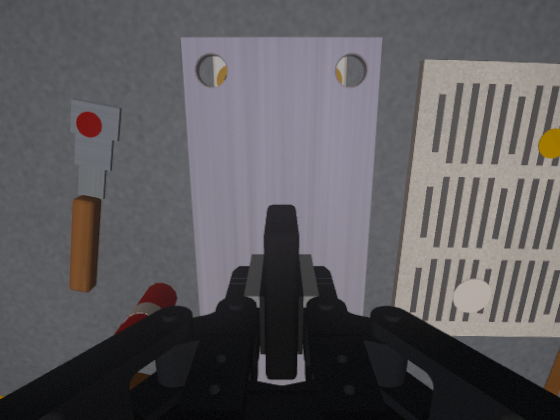

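The plate is held square in the view, with far holes at (212,70) and (350,70). The pillars show through them.

```bash
cat > lev.py <<'E'
from h import *
def lev():
    s,_=tool(); im,d,p=shot("wrist"); c=cloud(p,d)
    h,sa,v=cv2.split(cv2.cvtColor(im,cv2.COLOR_BGR2HSV))
    zt=s["eef_pos"][2]-.0082
    m=(v>115)&(sa<70)&(d>0)&(abs(c[...,2]-zt)<.012)
    A=c[m]; k=np.linalg.lstsq(np.c_[A[:,:2]-s["eef_pos"][:2],np.ones(len(A))],A[:,2],rcond=None)[0]
    print("tcp",s["eef_pos"].round(4),"plane slopes",k[:2].round(4),"top z at tcp",k[2].round(4),"n",m.sum())
    f=cv2.morphologyEx(m.astype(np.uint8),cv2.MORPH_OPEN,np.ones((3,3)))
    cs,hi=cv2.findContours(f,cv2.RETR_CCOMP,cv2.CHAIN_APPROX_NONE)
    for q,hh in zip(cs,hi[0]):
        if hh[3]>=0 and cv2.contourArea(q)>150 and len(q)>5:
            (x,y),r=cv2.minEnclosingCircle(q); e=cv2.fitEllipse(q); print("hole",np.round(e[0],1),np.round(e[1],1),onz(p,e[0],zt)[0].round(4))
    go([.60425,.0075,.1582],7.02); return im
E
python3 -c "
from lev import *
lev()"
python3 -m jog '[[-0.001,-0.0013,0,-0.001,0,0,0],[-0.001,-0.0013,0.02,-0.001,0,0,0],[-0.001,-0.0013,0.035,-0.001,0,0,0],[-0.001,-0.0013,0.046,-0.001,0,0,0],[-0.001,-0.0013,0.046,-0.001,0,0,0],[-0.001,-0.0013,0.046,-0.001,0,0,0],[-0.001,-0.0013,0.046,-0.001,0,0,0],[-0.001,-0.0013,0.046,-0.001,0,0,0]]'
python3 -c "
from lev import *
cv2.imwrite('pics/w10.png',lev())"
```

```text
tcp [0.6054 0.0086 0.2142] plane slopes [-0.0021 -0.0025] top z at tcp 0.2057 n 41156
hole [350.9  69.9] [31.8 34.8] [0.6221 0.0937 0.206 ]
hole [210.9  69.8] [33.2 35.2] [0.5688 0.0872 0.206 ]
shift [-0.0008 -0.0013  0.056 ] turn [-0.0013  0.0004 -0.0001] rows 1.0 yang now 7.0 pos [0.6055 0.0085 0.2142] t 20.7
time_s: 21.7
eef_pos: [0.6046, 0.0071, 0.1687]
eef_rot: [0.0, 0.663, 0.749, -0.0]
wrist_force: [0.5, -0.8, -4.0]
opening: 0.125
grasp_force: 59.2
tcp [0.6046 0.0071 0.1687] plane slopes [-0.0003 -0.0022] top z at tcp 0.1602 n 41118
hole [350.6  69.9] [32.2 34.8] [0.6212 0.0921 0.1605]
hole [210.7  69.9] [33. 35.] [0.5679 0.0856 0.1605]
shift [ 0.0005 -0.0002  0.0104] turn [ 0.0004  0.0006 -0.0005] rows 1.0 yang now 7.0 pos [0.6045 0.0071 0.1686] t 21.75
```

```bash
python3 -m jog '[[0.0008,-0.0003,0.005,0.0004,0.0006,0,0],[0.0008,-0.0003,0.0104,0.0004,0.0006,0,0],[0.0008,-0.0003,0.0104,0.0004,0.0006,0,0],[0.0008,-0.0003,0.0104,0.0004,0.0006,0,0],[0.0008,-0.0003,0.0104,0.0004,0.0006,0,0],[0.0008,-0.0003,0.0104,0.0004,0.0006,0,0],[0.0008,-0.0003,0.0104,0.0004,0.0006,0,0],[0.0008,-0.0003,0.0104,0.0004,0.0006,0,0]]'
python3 -c "
from lev import *
lev()
im,d,p=shot('side'); c=proj(p,[[.604,.008,.13]])[0].astype(int); print(c)
im2,d2,p2=shot('scene'); c2=proj(p2,[[.604,.008,.13]])[0].astype(int)
f=lambda im,c: cv2.resize(im[max(0,c[1]-50):c[1]+50,max(0,c[0]-66):c[0]+66],(400,300),interpolation=cv2.INTER_CUBIC)
cv2.imwrite('pics/fin.png',np.hstack([f(im,c),f(im2,c2)]))"
```

```text
time_s: 22.75
eef_pos: [0.6039, 0.0079, 0.1578]
eef_rot: [-0.0, 0.663, 0.749, -0.0]
wrist_force: [-0.1, 0.1, -3.6]
opening: 0.13
grasp_force: 59.2
tcp [0.6039 0.0079 0.1578] plane slopes [-0.0015 -0.0017] top z at tcp 0.1493 n 41126
hole [350.8  69.9] [32.7 34.7] [0.6206 0.0929 0.1496]
hole [210.6  69.8] [32.8 35.6] [0.5671 0.0864 0.1496]
shift [-0.0004  0.0004 -0.0005] turn [-0.0008 -0.0003 -0.0005] rows 1.0 yang now 7.0 pos [0.6038 0.0078 0.1577] t 22.8
[310 197]
```

View pics/fin.png

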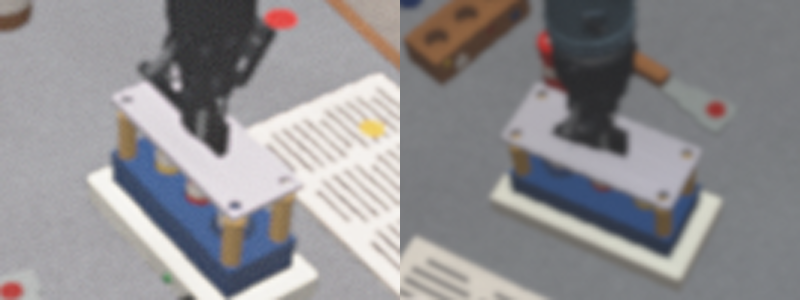

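In both views the plate sits level just above the four pillars, with its corner holes over the pillar tops. It needs only a half-millimetre trim and settle before I hand in.

```bash
python3 -m jog '[[0.0002,0.0003,-0.0006,-0.0005,0,0,0],[0.0002,0.0003,-0.0006,-0.0005,0,0,0],[0.0002,0.0003,-0.0006,-0.0005,0,0,0],[0.0002,0.0003,-0.0006,-0.0005,0,0,0],[0.0002,0.0003,-0.0006,-0.0005,0,0,0],[0.0002,0.0003,-0.0006,-0.0005,0,0,0],[0.0002,0.0003,-0.0006,-0.0005,0,0,0],[0.0002,0.0003,-0.0006,-0.0005,0,0,0]]'
python3 -c "
from lev import *
lev(); print(workorder.hand_in())"
```

```text
time_s: 23.9
eef_pos: [0.6041, 0.0081, 0.1583]
eef_rot: [-0.0, 0.663, 0.749, -0.0]
wrist_force: [0.0, 0.4, -4.3]
opening: 0.128
grasp_force: 59.2
tcp [0.6041 0.0081 0.1583] plane slopes [-0.0013 -0.0016] top z at tcp 0.1498 n 41131
hole [350.7  69.9] [32.4 34.6] [0.6208 0.0932 0.1501]
hole [210.7  69.9] [32.9 35. ] [0.5674 0.0866 0.1501]
shift [-0.0006  0.0001  0.0001] turn [-0.0004 -0.0003 -0.0005] rows 1.0 yang now 7.0 pos [0.6041 0.0081 0.1583] t 23.95
the job is handed in; nothing more can be done
None
```

The job is handed in: the blue vial is home and released in the shaker, and the gripper holds the plate level about 10 mm above the pillars, its two visible holes within about 0.2 mm of the threads, finished at 24 s of the allowed 64 s.

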